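# Close the battery bay of a field meter

### The arm

A 7-joint arm with a two-finger parallel gripper is mounted at the origin on a cart in front of the work surface, level with it; the furniture and walls round the work are solid. World frame = base frame: x ahead of the robot, y to its left, z up, the work surface at z = 0. Lengths are in mm, angles in degrees, forces in N, time in s.
With the tool pointing down it reaches from about 400 to 850 mm from the base axis. Payload 4.5 kg.
Tool frame: the origin (TCP) lies midway between the tips of the shut fingers; the grasp point (between the pads) lies 19 mm behind it; z points along the fingers, y is the line along which they close (so a half turn about z gives the same grasp; the last joint's range is limited). The gripper opens to 85 mm and grips with 20 to 120 N. Pads are 22 mm wide; open, the fingers measure 114 mm over their backs; the gripper's body (76 mm by 85 mm) begins 54 mm behind the grasp point. The pads swing forward as they close: fully open they stand 13 mm farther back than shut.
Start: joints at [-64.928, 39.483, -11.15, 89.685, 9.013, 51.709, -12.324], TCP at [245.556, 574.768, 208.217] pointing down, gripper open.
Joint ranges: [-172.22, 172.22], [-26.19, 119.32], [-84.43, 86.54], [7.71, 146.69], [-57.33, 237.33], [2.42, 119.75], [-152.13, 152.13]. Speed limits (degrees/s): [147.25, 147.25, 180, 180, 180, 180, 180].

### API

Orientations are given as a 3x3 rotation matrix whose columns are the frame's x, y, z axes.
In Python, from workcell import manip, get_image gives the robot as it stands.
- The arm moves only by the shell command python3 -m crank 'ROWS' [FORCE]. ROWS is a JSON object of lists of equal length, an entry for each row: "grip": the opening, from -1 (shut) to 1 (fully open); "travel": the shift along the tool's x, y, z in units of 30 cm (1.0 is 30 cm), a list of three; "yaw": the turn about the tool's z in units of 90 degrees (1.0 is 90 degrees). A call has 1 to 8 rows; each row is the pose to reach, as a shift and turn from the pose commanded when the call began, along the tool's axes at that moment; what a row does not reach only later rows make up. A row lasts 1/10 s, in which the tool goes at most 50 mm and 8.59 degrees, less where a joint would pass 70% of its speed; a pose out of reach is approached as far as the arm can. A call with a number of a shift or a turn outside -1 to 1 is refused whole. A call with a gripper value outside its range is refused whole. The fingers move at their own pace and stop on an object; FORCE is the grip in N (left out, the last holds). Time passes only in rows, so rows that repeat a pose let the fingers close. It gives the time, the measured TCP pose, the force, the opening and the grip force at its end, in the units of the state.
- manip.sense(): the state, without advancing time (a new reading comes with each control period).
- get_image(name): name is "scene" or "top" or "wrist"; returns a dict with "color" (480x640x3 uint8, red, green, blue), "range_z" (480x640 float32, mm along the optical axis (not along the pixel's ray), 0 where there is no reading), "K" (3x3 intrinsics, pixels), "R" (3x3) and "t" (3): a world point X has camera coordinates R X + t; the wrist camera has in their place "hand_eye" (4x4, takes a point from camera to tool coordinates, whose origin is the TCP and whose axes are the flange's). Camera axes: x right, y down, z forward; pixel columns grow to the right and rows downward; lengths in mm; the calibration is good to about 2 mm. A picture is of the moment at which its call begins: read the wrist's pose just before it.
- manip.close_job(): hands the job in; it is judged then, once.
The state is a dict: "time_s": time; "joint_positions": joint angles; "joint_velocities": joint speeds; "joint_efforts": joint torques, N m; "ee_pos": TCP position; "ee_rot": TCP orientation; "ft_force": force on the tool from outside, world axes, zero at the start; "torque": the same for the moment, N m; "width": finger opening in mm; "finger_force": force on a finger pad.
Only numpy, scipy, OpenCV 4.12 (cv2) and the standard library are available. Lean on these libraries where they do the work, as an engineer would, in place of code of your own. Each camera call takes 0.05 s, during which the arm holds its last target. There are 200 camera calls.

### The job

The fresh cells are in the hand-held field meter that lies back side up in the bench holder; close its battery bay. Pick up the loose battery cover, hook the two tongues at its front into the slot at the end of the bay nearer the robot while its rear is raised, then swing the rear down and press it until the orange catch snaps over it and the cover lies flush. The meter is never clamped in quite the same place or height, so find the slot by feel and gently, as a hard push breaks the tongues, and leave the other things on the worktop where they stand.

Things in the scene. Friction and masses are not known exactly. Their poses are not given: they have to be found in the camera images.
- holder: Fixed bench holder, 150 x 128 mm; clamps a grey field meter, 200 (along x) x 92 x 40 mm, yellow ends, back up, parallel to it. Origin: under the base, on the worktop; z up; x from the bay's slot end to its catch end (away from the robot). The meter is clamped firmly up to 6 mm off along x either way and 0 to 6 mm up: this SHIFT is not measured, feel or see it. Unshifted, its back is at z = 54 mm.
- bay_middle (a point): Unshifted middle of the bay opening in the meter's back, at (0, 0, 54) mm of the holder (fixed to it: the meter's shift along x and z is NOT in it). The opening is 68 mm wide in y and runs from x = -50 to +49 mm. In it: four cells, tops at z = 39 mm, and beside them two rails, tops at z = 40, on which the closed cover's skirts rest (all plus the shift).
- bay_slot (a point): Unshifted upper edge of the slot's wall, at (-50, 0, 54) mm of the holder (the shift is NOT in it). The wall (z = 47.5 to 54) overhangs a slot 14 mm deep toward -x, wide as the bay; its flat floor, z = 40, runs from x = -64 to -24 mm (all plus the shift). 2 to 4 N tells a touch. Load cover or meter with no more than 15 N while the cover is tilted over 0.2 rad, never over 30 N.
- catch (a joint): Sprung orange catch, 22 mm wide, in the bay's far end wall. 0: out, nose at x = 44 to 49 mm of the holder, ramped above (z = 45.5 to 53.5), hooked below at z = 44 (plus the shift); grows to 6.5 mm as the cover's ledge pushes it back. Some 5 to 10 N on the thumb patch takes the ledge past it; then it springs out to 0 above the ledge.
- cover: Loose grey battery cover, about 60 g, lying right side up. Origin: centre of its underside; z out of its outer face; x from the tongues (front) to the rear. Plate 96 (x -48 to +47) x 64 (y) x 4 mm, outer face at z = 14 mm; side skirts, x = -30 to +42, down to z = 0. Closed: origin 40 mm (plus the shift) above the holder's, axes parallel to the holder's, front edge 0 to 3 mm from the slot's wall.
- cover_bar (a point): On the cover, at (10, 0, 21) mm of its frame: middle of the black finger bar by which to hold it, 10 mm thick along the cover's x, 36 mm long along y, standing from the outer face (z = 14) up to z = 28.
- cover_lip (a point): Lower front edge of the two tongues, midway between them, at (-57, 0, 4) mm of the cover's frame. The tongues, 14 mm wide at y = -18 and +18, stand 9 mm out of the front edge (x = -57 to -48), z = 4 to 7. They pass under the slot's wall with the rear raised 0.2 to 0.35 rad and this edge 0 to 2 mm above the slot's floor. Closed: 4 mm above that floor.
- cover_rear (a point): Rear middle of the cover's outer face, at (42, 0, 14) mm of its frame, before a notch with the ledge for the catch (24 mm wide, x = 42 to 48, z = 0 to 3). Closed: flush with the meter's back. With the tongues hooked and the ledge resting on top of the catch's ramp: about 10 mm higher, the cover tilted about 0.14 rad.
- cover_patch (a point): On the cover, at (31, 0, 14) mm of its frame: middle of the ribbed thumb patch on the outer face, 12 (x) x 26 (y) mm, where to press it shut; closed, flush with the meter's back.
- reagent_vial_green: Bystander: white vial with green band, 23 x 23 x 50 mm, origin under its centre.
- reagent_vial_amber: Bystander: white vial with amber band, 23 x 23 x 50 mm, origin under its centre.
- timer: Bystander: white timer with three keys, 62 x 62 x 19 mm, origin under its centre.
- wash_bottle: Bystander: white wash bottle, 70 x 69 x 167 mm, origin under its centre.
- label_roll: Bystander: white label roll, 61 x 61 x 30 mm, origin under its centre.
- sample_cup: Bystander: sample cup with yellow lid, 50 x 50 x 58 mm, origin under its centre.
- marker: Bystander: grey and black marker pen, 137 mm long, lying, origin under its centre.
- tweezers: Bystander: steel tweezers, 122 mm long, lying, origin under their centre.

How it is judged (in metres and radians):
On the way:
1. the tongues are down in the bay at its slot end, the rear of the cover raised (angle between cover's own z axis and vertical between 0.2 and 0.6 rad and z of cover_lip in the frame of holder below 0.051 m and x of cover_lip in the frame of holder between -0.068 and -0.024 m and y of cover_lip in the frame of holder between -0.006 and 0.006 m), for 0.1 s.
At the end, for the whole second after the job is handed in: The cover lies at rest, closed in the bay: level within 0.03 rad, origin 38.5 to 47.5 mm above the holder's, within 10 mm along x and 4 mm along y of the holder's middle, parallel to it within 0.07 rad, and the catch out over its rear ledge (pushed back less than 2 mm) (z of cover in the frame of holder between 0.0385 and 0.0475 m and angle between cover's own z axis and vertical below 0.03 rad and x of cover in the frame of holder between -0.01 and 0.01 m and y of cover in the frame of holder between -0.004 and 0.004 m and angle between the x axis of cover and the x axis of holder, either way round below 0.07 rad and value of joint catch below 0.002 m and linear speed of cover below 0.02 m/s); the robot touches nothing.
It fails at once if the cover, still tilted, is forced into or against the meter with more than 15 N (the tongues break) (contact force between cover and holder above 15 N and angle between cover's own z axis and vertical above 0.2 rad).
It fails at once if the cover is forced against the meter or its holder with more than 30 N (contact force between cover and holder above 30 N).
It fails at once if the robot presses on the meter or its holder with more than 30 N (contact force between any of the arm, the fingers and holder above 30 N).
It fails at once if another thing on the worktop is moved by more than 15 mm (distance of any of reagent_vial_green, reagent_vial_amber, timer, wash_bottle, label_roll, sample_cup, marker, tweezers from where it was at the start of the episode above 0.015 m).
It also fails if it takes over 72 s, if anything falls off the work surface, if the arm or the gripper's body presses on something with over 40 N, if the wrist force passes 120 N, or if a joint passes its speed limit or range.

## Working session

There is one attempt and no reset: what is moved stays moved. The work goes in short steps, Python scripts to look and compute and a shell command to move; the robot and the scene stay as the last step left them, time stands still between calls to the robot, and variables do not carry over. Pictures are saved under pics/ and viewed, at most 10 in all, crops included, and the job is handed in when it is done.

```bash
ls; mkdir -p pics
cat > h.py <<'E'
import numpy as np, cv2
from workcell import manip, get_image
def save(im,n,crop=None,s=1):
    c=im["color"][:,:,::-1]
    if crop: c=c[crop[1]:crop[3],crop[0]:crop[2]]
    cv2.imwrite(f"pics/{n}.png",cv2.resize(c,None,fx=s,fy=s,interpolation=cv2.INTER_CUBIC))
def world(im,T=None):
    """world point per pixel; T=(R,p) tool pose for wrist"""
    z=im["range_z"].astype(float);K=im["K"];v,u=np.mgrid[:480,:640]
    P=np.stack([(u-K[0,2])/K[0,0]*z,(v-K[1,2])/K[1,1]*z,z],-1)
    if T is None: W=(P-im["t"])@im["R"]
    else:
        H=np.array(im["hand_eye"]); W=(P@H[:3,:3].T+H[:3,3])@np.array(T[0]).T+np.array(T[1])
    W[z==0]=np.nan
    return W
E
python3 - <<'E'
from h import *
import pickle
s=manip.sense();print({k:np.round(v,3).tolist() for k,v in s.items()})
a=get_image("top");b=get_image("scene");pickle.dump((a,b),open("i0.pkl","wb"))
save(a,"top0");save(b,"scene0");print(a["R"],a["t"],a["K"])
E
```

```text
pics
{'time_s': 0.0, 'joint_positions': [-64.927, 39.536, -11.146, 89.744, 9.012, 51.709, -12.325], 'joint_velocities': [-0.017, -0.09, -0.045, -0.053, -0.039, 0.08, -0.012], 'joint_efforts': [-0.0, -53.961, -1.266, -15.854, 0.009, 0.01, -0.0], 'ee_pos': [245.347, 574.088, 207.364], 'ee_rot': [[-0.92, 0.393, -0.001], [0.393, 0.92, -0.002], [-0.0, -0.002, -1.0]], 'ft_force': [1.172, 0.146, 0.011], 'torque': [0.003, 0.013, 0.036], 'finger_force': 0.0, 'width': 85.318}
[[-0.00886844 -0.99995824 -0.00220615]
 [-0.9948434   0.00904595 -0.10101869]
 [ 0.10103443  0.0012989  -0.99488208]] [ -82.9233853   535.18926861 1317.4979487 ] [[582.03807123   0.         325.65140046]
 [  0.         582.03807123 247.48800072]
 [  0.           0.           1.        ]]
```

View pics/top0.png

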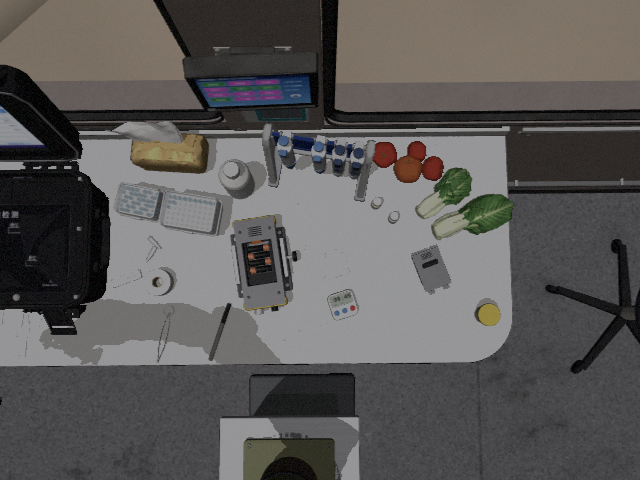

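View pics/scene0.png

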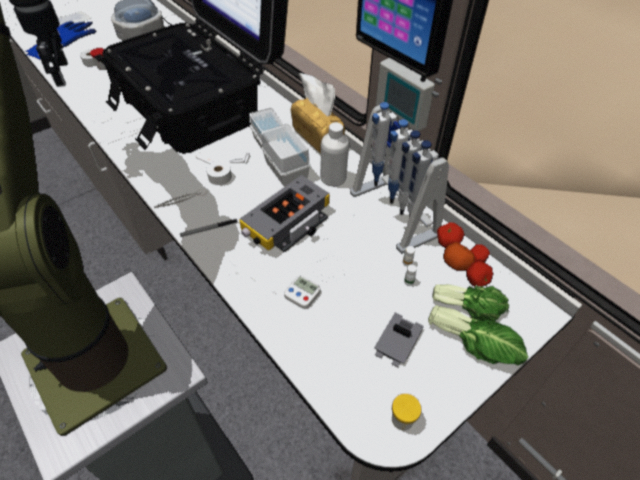

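Run:
```python
from h import *
import pickle
a,b=pickle.load(open("i0.pkl","rb"))
c=a["color"][:,:,::-1]
A=cv2.resize(c[205:320,215:310],None,fx=4.2,fy=4.2,interpolation=cv2.INTER_CUBIC)
B=cv2.resize(c[235:305,395:465],None,fx=5.6,fy=5.6,interpolation=cv2.INTER_CUBIC)
o=np.zeros((483,399+392,3),np.uint8);o[:A.shape[0],:399]=A;o[:392,399:]=B
cv2.imwrite("pics/crop0.png",o)
W=world(a)
m=np.zeros((480,640),bool);m[235:305,395:465]=1
z=W[...,2]
for lo,hi in((8,18),(20,35)):
    q=m&(z>lo)&(z<hi);pts=W[q]
    print(lo,q.sum(),np.nanmedian(pts,0),cv2.minAreaRect(pts[:,:2].astype(np.float32)))
m[:]=0;m[200:320,215:310]=1
for lo,hi in((48,66),):
    q=m&(z>lo)&(z<hi);pts=W[q]
    print(lo,q.sum(),np.nanmedian(pts,0),cv2.minAreaRect(pts[:,:2].astype(np.float32)))
for u,v in((235,180),(343,304),(393,216),(377,202),(220,330),(163,332),(488,315),(158,282)):print(u,v,W[v,u].round(0))
```

```text
8 915 [ 481.00971543 -331.12567773   14.35504299] ((491.1495361328125, -333.60205078125), (156.54075622558594, 141.5223846435547), 9.975617408752441)
20 166 [ 497.04477183 -334.29245076   26.4960791 ] ((503.1289978027344, -334.2007141113281), (79.2334976196289, 127.43665313720703), 82.8534164428711)
48 2808 [497.34313625  64.47091972  59.52044126] ((520.767578125, 78.63601684570312), (271.1148376464844, 140.61151123046875), 15.825061798095703)
235 180 [671. 106. 135.]
343 304 [ 404. -126.   22.]
393 216 [ 603. -242.   49.]
377 202 [ 636. -207.   46.]
220 330 [347. 157.  15.]
163 332 [343. 293.  -3.]
488 315 [ 377. -448.   60.]
158 282 [460. 306.  -2.]
```

View pics/crop0.png

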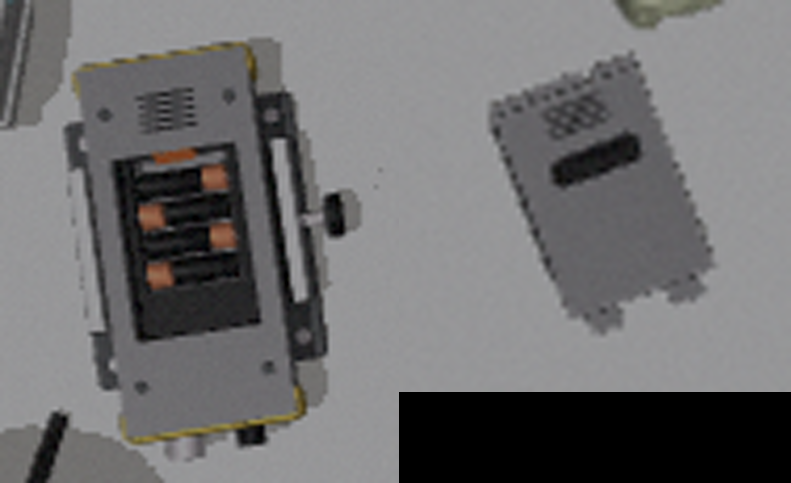

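```bash
cat >> h.py <<'E'
def ray(im,u,v,z):
    K=im["K"];d=im["R"].T@np.array([(u-K[0,2])/K[0,0],(v-K[1,2])/K[1,1],1]);o=-im["R"].T@im["t"]
    return o+d*(z-o[2])/d[2]
E
python3 - <<'E'
from h import *
import pickle
a,b=pickle.load(open("i0.pkl","rb"))
def B(u,v,z):return ray(a,395+(u-399)/5.6-.4,235+v/5.6-.4,z)
def A(u,v,z):return ray(a,215+u/4.2-.4,205+v/4.2-.4,z)
def ang(p,q):d=(q-p)[:2];return np.degrees(np.arctan2(d[1],d[0]))
bl,br,fr,fl=[B(u,v,14) for u,v in((493,102),(635,60),(712,262),(570,312))]
print("cover",bl,br,fr,fl,"yaw",ang(fl,bl),ang(fr,br),ang(br,bl)-90)
l,r=B(556,177,28),B(638,143,28);print("bar",l,r,(l+r)/2,ang(r,l)-90)
tl,tr,br,bl=[A(u,v,59) for u,v in((113,160),(235,144),(260,322),(138,341))]
print("bay",tl,tr,br,bl,(tl+tr+br+bl)/4,"yaw",ang(bl,tl),ang(br,tr),ang(br,bl)-90,np.linalg.norm(tl-bl))
m=[A(u,v,59) for u,v in((75,68),(248,44),(303,415),(124,441))];print("meter",m,sum(m)/4,ang(m[3],m[0]),ang(m[2],m[1]))
i=get_image("wrist");print(i["hand_eye"],i["K"])
s=manip.sense();R=s["ee_rot"];p=s["ee_pos"]
c=(l+r)/2
def go(t,yaw,p,R):
    d=R.T@(np.array(t)-p)/300
    print("shift",d.round(3))
    # want tool y along yaw+90 (mod180): 
    ty=np.degrees(np.arctan2(R[1,1],R[0,1]));print("tool y dir",ty,"turn world z",(yaw+90-ty+90)%180-90)
go([c[0],c[1],120],ang(r,l)-90,np.array(p),np.array(R))
E
```

```text
cover [ 521.45713997 -287.31237692   14.        ] [ 538.4840604 -346.8499567   14.       ] [ 454.14921904 -376.33744484   14.        ] [ 434.03227284 -317.05312351   14.        ] yaw 18.787603459128515 19.272064718983817 15.95979346282482
bar [ 489.02195048 -310.39199936   28.        ] [ 502.71924357 -344.44935366   28.        ] [ 495.87059702 -327.42067651   28.        ] 21.90915902006377
bay [543.77560607 102.07797737  59.        ] [551.83422308  36.50169714  59.        ] [456.05922562  23.08780772  59.        ] [446.51451928  88.1806511   59.        ] [499.54589351  62.46203333  59.        ] yaw 8.131768066716228 7.972772730160494 8.341957946997027 98.24894239034042
meter [array([593.90280131, 122.87332696,  59.        ]), array([606.13265486,  29.51825543,  59.        ]), array([4.06437718e+02, 2.36362933e-01, 5.90000000e+01]), array([393.53252727,  95.37048757,  59.        ])] [500.00142542  61.99960822  59.        ] 7.8155846126225965 8.342010219197249
[[ 2.12436323e-04 -9.47677911e-01 -3.19228024e-01  8.26915262e+01]
 [ 9.99999709e-01  4.35017412e-04 -6.25947961e-04  8.60437373e-01]
 [ 7.32066805e-04 -3.19227798e-01  9.47677728e-01 -1.65492401e+02]
 [ 0.00000000e+00  0.00000000e+00  0.00000000e+00  1.00000000e+00]] [[345.34825055   0.         316.19852663]
 [  0.         345.34825055 241.71479494]
 [  0.           0.           1.        ]]
shift [-1.949 -2.435  0.295]
tool y dir 66.86544819137377 turn world z 45.043710828689996
```

```bash
python3 -m crank '{"grip":[1,1,1,1,1,1,1],"travel":[[-0.585,-0.817,0],[-0.585,-0.817,0],[-0.585,-0.817,0],[-0.585,-0.817,0],[-0.585,-0.817,0],[-0.585,-0.817,0],[-0.585,-0.817,0]],"yaw":[0,0,0,0,0,0,0]}'
python3 -m crank '{"grip":[1,1,1,1,1,1,1,1],"travel":[[-0.73,-0.78,0],[-0.73,-0.78,0],[-0.73,-0.78,0],[-0.73,-0.78,0],[-0.73,-0.78,0],[-0.73,-0.78,0],[-0.73,-0.78,0],[-0.73,-0.78,0]],"yaw":[-0.469,-0.469,-0.469,-0.469,-0.469,-0.469,-0.469,-0.469]}'
```

```text
time_s: 0.85
ee_pos: [311.3, 271.8, 207.8]
ee_rot: [[-0.916, 0.402, -0.002], [0.402, 0.916, -0.008], [-0.002, -0.008, -1.0]]
ft_force: [-0.1, 0.6, 0.4]
width: 85.4
finger_force: 0.0
time_s: 1.65
ee_pos: [421.3, -25.5, 207.8]
ee_rot: [[-0.948, -0.318, 0.0], [-0.318, 0.948, -0.002], [0.0, -0.002, -1.0]]
ft_force: [0.2, 0.0, 0.2]
width: 85.3
finger_force: 0.0
```

```bash
python3 -m crank '{"grip":[1,1,1,1,1,1,1,1],"travel":[[0.08,-1,0.1],[0.08,-1,0.1],[0.08,-1,0.1],[0.08,-1,0.1],[0.08,-1,0.1],[0.08,-1,0.1],[0.08,-1,0.1],[0.08,-1,0.1]],"yaw":[0,0,0,0,0,0,0,0]}'
python3 - <<'E'
from h import *
s=manip.sense();i=get_image("wrist");save(i,"w1",s=1)
import pickle;pickle.dump((s,i),open("w1.pkl","wb"))
R=np.array(s["ee_rot"]);p=np.array(s["ee_pos"])
W=world(i,(R,p));z=W[...,2]
near=np.hypot(W[...,0]-490,W[...,1]+333)<75
for lo,hi in((9,18),(22,34)):
    q=(near&(z>lo)&(z<hi)).astype(np.uint8);n,L,st,_=cv2.connectedComponentsWithStats(q);k=1+np.argmax(st[1:,4]);q=L==k
    pts=W[q];print(lo,q.sum(),np.median(pts,0).round(1),cv2.minAreaRect(pts[:,:2].astype(np.float32)))
E
```

```text
time_s: 2.45
ee_pos: [495.6, -312.2, 177.4]
ee_rot: [[-0.946, -0.325, -0.0], [-0.325, 0.946, 0.001], [0.0, 0.001, -1.0]]
ft_force: [-0.6, 0.7, 0.7]
width: 85.6
finger_force: 0.0
9 5846 [ 479.8 -332.4   13.7] ((487.09625244140625, -330.41748046875), (95.1781005859375, 63.806541442871094), 20.041549682617188)
22 423 [ 496.  -326.7   27.5] ((496.435546875, -327.0068359375), (10.083722114562988, 35.90332794189453), 19.82221794128418)
```

View pics/w1.png

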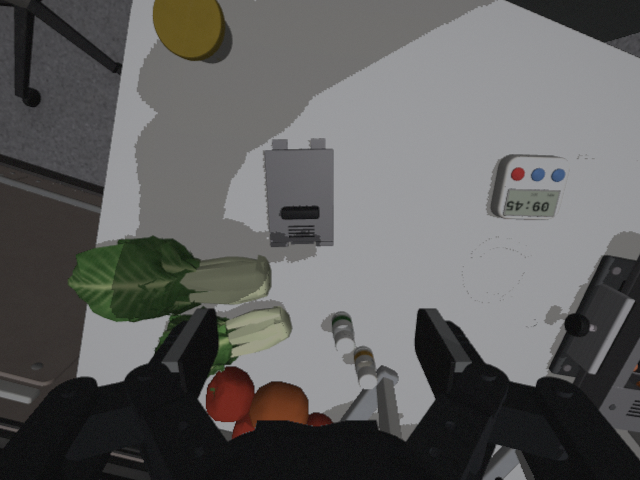

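```bash
python3 -m crank '{"grip":[0.3,0.3,0.3,0.3],"travel":[[0.0135,-0.048,0.2],[0.0135,-0.048,0.39],[0.0135,-0.048,0.39],[0.0135,-0.048,0.39]],"yaw":[-0.011,-0.011,-0.011,-0.011]}'
python3 -m crank '{"grip":[0.3,0.3],"travel":[[0,0,0],[0,0,0]],"yaw":[0,0]}'
```

```text
time_s: 2.9
ee_pos: [494.7, -323.2, 58.7]
ee_rot: [[-0.938, -0.347, -0.005], [-0.347, 0.938, 0.004], [0.004, 0.006, -1.0]]
ft_force: [-0.3, 0.8, -0.0]
width: 55.7
finger_force: 0.0
time_s: 3.1
ee_pos: [498.1, -326.4, 63.2]
ee_rot: [[-0.939, -0.345, 0.003], [-0.345, 0.939, -0.001], [-0.003, -0.002, -1.0]]
ft_force: [1.1, 0.5, 1.0]
width: 55.3
finger_force: 0.0
```

```bash
python3 -m crank '{"grip":[0.3,0.3,0.3,0.3],"travel":[[0.005,0,0.08],[0.005,0,0.12],[0.005,0,0.16],[0.005,0,0.16]],"yaw":[0,0,0,0]}'
python3 - <<'E'
from h import *
s=manip.sense();print(s["ee_pos"],s["ft_force"])
i=get_image("wrist");save(i,"w2",crop=(170,140,470,480),s=1.7)
E
```

```text
time_s: 3.5
ee_pos: [494.3, -327.1, 12.3]
ee_rot: [[-0.939, -0.343, -0.002], [-0.343, 0.939, 0.001], [0.001, 0.001, -1.0]]
ft_force: [1.0, 0.6, 0.2]
width: 55.2
finger_force: 0.0
[ 494.29537954 -327.10961862   12.27741117] [0.9924898  0.61871846 0.20981827]
```

View pics/w2.png

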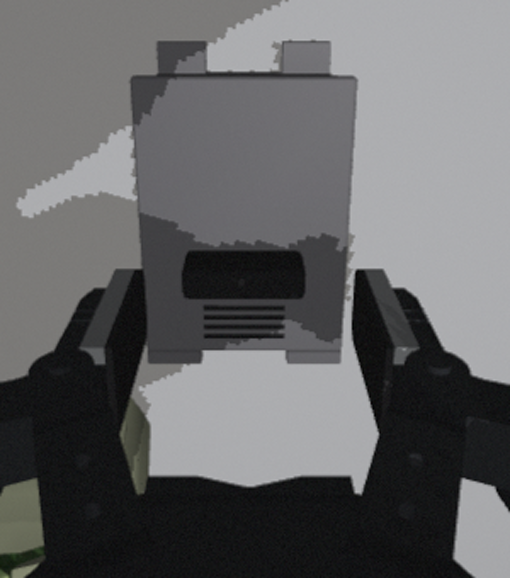

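```bash
python3 -m crank '{"grip":[0.3,0.3,-0.3,-0.3,-0.3,-0.3],"travel":[[-0.004,0,-0.016],[-0.004,0,-0.016],[-0.004,0,-0.016],[-0.004,0,-0.016],[-0.004,0,-0.016],[-0.004,0,-0.016]],"yaw":[0,0,0,0,0,0]}' 22
```

```text
time_s: 4.15
ee_pos: [496.0, -327.2, 18.0]
ee_rot: [[-0.939, -0.343, -0.0], [-0.343, 0.939, 0.0], [-0.0, 0.0, -1.0]]
ft_force: [-0.0, 0.7, 0.3]
width: 29.8
finger_force: 0.0
```

Run:
```python
from h import *
i=get_image("wrist");save(i,"w3",crop=(170,140,470,480),s=1.7)
```

```text
(no output)
```

View pics/w3.png

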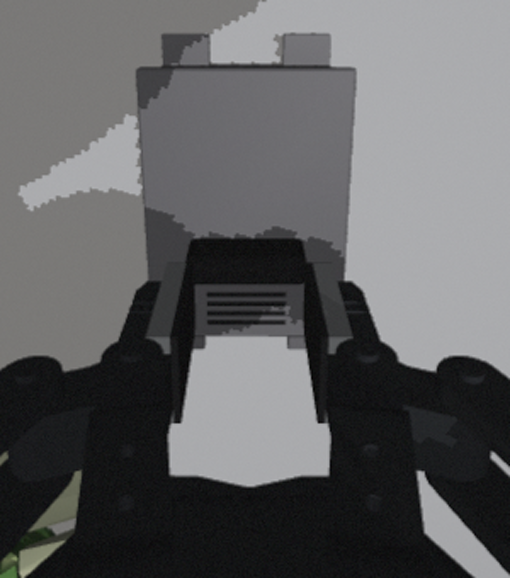

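```bash
python3 -m crank '{"grip":[-1,-1,-1,-1],"travel":[[0,0,0],[0,0,0],[0,0,0],[0,0,0]],"yaw":[0,0,0,0]}' 22
```

```text
time_s: 4.6
ee_pos: [496.1, -327.1, 17.9]
ee_rot: [[-0.939, -0.343, 0.0], [-0.343, 0.939, 0.0], [-0.0, 0.0, -1.0]]
ft_force: [-0.1, -1.0, -0.2]
width: -0.0
finger_force: 0.0
```

Run:
```python
from h import *
s=manip.sense();i=get_image("wrist")
T=world(i,(np.eye(3),np.zeros(3)))  # tool frame
v0,u0=480,640
for v in range(270,400,6):
    print(v,[tuple(T[v,u].round(0)) if np.isfinite(T[v,u,0]) else None for u in (300,316,332)])
```

```text
270 [(np.float64(9.0), np.float64(-8.0), np.float64(4.0)), (np.float64(9.0), np.float64(1.0), np.float64(4.0)), (np.float64(9.0), np.float64(9.0), np.float64(5.0))]
276 [(np.float64(5.0), np.float64(-8.0), np.float64(5.0)), (np.float64(5.0), np.float64(1.0), np.float64(4.0)), (np.float64(6.0), np.float64(9.0), np.float64(4.0))]
282 [(np.float64(4.0), np.float64(-8.0), np.float64(0.0)), (np.float64(4.0), np.float64(1.0), np.float64(0.0)), (np.float64(4.0), np.float64(9.0), np.float64(-0.0))]
288 [(np.float64(4.0), np.float64(-7.0), np.float64(-7.0)), (np.float64(4.0), np.float64(1.0), np.float64(-7.0)), (np.float64(4.0), np.float64(9.0), np.float64(-8.0))]
294 [(np.float64(2.0), np.float64(-7.0), np.float64(-9.0)), (np.float64(12.0), np.float64(1.0), np.float64(-28.0)), (np.float64(2.0), np.float64(9.0), np.float64(-10.0))]
300 [(np.float64(-2.0), np.float64(-7.0), np.float64(-9.0)), (np.float64(11.0), np.float64(1.0), np.float64(-33.0)), (np.float64(-2.0), np.float64(9.0), np.float64(-9.0))]
306 [(np.float64(7.0), np.float64(-6.0), np.float64(-31.0)), (np.float64(11.0), np.float64(1.
[... 1984 characters left out ...]
0))]
378 [(np.float64(13.0), np.float64(-4.0), np.float64(-83.0)), (np.float64(-7.0), np.float64(1.0), np.float64(-60.0)), (np.float64(12.0), np.float64(6.0), np.float64(-82.0))]
384 [(np.float64(17.0), np.float64(-3.0), np.float64(-90.0)), (np.float64(-9.0), np.float64(1.0), np.float64(-61.0)), (np.float64(17.0), np.float64(5.0), np.float64(-90.0))]
390 [(np.float64(17.0), np.float64(-3.0), np.float64(-93.0)), (np.float64(-83.0), np.float64(1.0), np.float64(19.0)), (np.float64(16.0), np.float64(5.0), np.float64(-91.0))]
396 [(np.float64(16.0), np.float64(-3.0), np.float64(-94.0)), (np.float64(-87.0), np.float64(1.0), np.float64(18.0)), (np.float64(14.0), np.float64(5.0), np.float64(-91.0))]
```

```bash
python3 -m crank '{"grip":[-1,-1,-1],"travel":[[0,0,0.02],[0,0,0.03],[0,0,0.033]],"yaw":[0,0,0]}'
python3 -m crank '{"grip":[-1,-1],"travel":[[0,0,0.007],[0,0,0.007]],"yaw":[0,0]}'
python3 -m crank '{"grip":[-1,-1],"travel":[[0,0,0.007],[0,0,0.007]],"yaw":[0,0]}'
```

```text
time_s: 4.95
ee_pos: [495.6, -327.0, 7.4]
ee_rot: [[-0.939, -0.343, -0.001], [-0.343, 0.939, 0.001], [0.001, 0.001, -1.0]]
ft_force: [-0.1, 0.2, -0.2]
width: -0.0
finger_force: 0.0
time_s: 5.15
ee_pos: [495.9, -327.1, 5.6]
ee_rot: [[-0.939, -0.343, -0.0], [-0.343, 0.939, 0.0], [0.0, 0.0, -1.0]]
ft_force: [0.1, 0.2, 0.4]
width: -0.2
finger_force: 0.0
time_s: 5.35
ee_pos: [496.2, -327.3, 5.0]
ee_rot: [[-0.939, -0.343, 0.0], [-0.343, 0.939, -0.001], [-0.0, -0.001, -1.0]]
ft_force: [-2.2, 0.3, 8.8]
width: 0.2
finger_force: 4.5
```

```bash
python3 -m crank '{"grip":[-1,0.3,0.3,0.3,0.3,0.3,0.3,0.3],"travel":[[0,0,-0.025],[0,0,-0.025],[0,0,-0.025],[0,0,-0.025],[0,0,0.01],[0,0,0.03],[0,0,0.03],[0,0,0.03]],"yaw":[0,0,0,0,0,0,0,0]}'
python3 -m crank '{"grip":[-0.5,-0.5,-0.5,-0.5],"travel":[[0,0,0],[0,0,0],[0,0,0],[0,0,0]],"yaw":[0,0,0,0]}' 22
```

```text
time_s: 6.15
ee_pos: [495.8, -326.9, -5.7]
ee_rot: [[-0.939, -0.343, -0.001], [-0.343, 0.939, 0.001], [0.001, 0.001, -1.0]]
ft_force: [0.7, -0.4, -0.6]
width: 55.8
finger_force: 0.0
time_s: 6.55
ee_pos: [496.3, -327.3, -4.8]
ee_rot: [[-0.939, -0.343, 0.001], [-0.343, 0.939, -0.0], [-0.0, -0.0, -1.0]]
ft_force: [-0.8, 0.4, 1.8]
width: 35.3
finger_force: 22.2
```

```bash
python3 -m crank '{"grip":[-0.5,-0.5,-0.5,-0.5,-0.5,-0.5],"travel":[[0,0,-0.1],[0,0,-0.2],[0,0,-0.3],[0,0,-0.4],[0,0,-0.4],[0,0,-0.4]],"yaw":[0,0,0,0,0,0]}'
cat >> h.py <<'E'
def cover(verbose=True):
    s=manip.sense();i=get_image("wrist");T=world(i,(np.eye(3),np.zeros(3)))
    x,y,z=np.moveaxis(T,-1,0)
    q=(x>10)&(x<60)&(abs(y)<30)&(z>-45)&(z<60)
    P=T[q]; P=P[abs(P[:,2]-np.median(P[:,2]))<25]
    for _ in range(5):
        A=np.c_[P[:,0],P[:,1],np.ones(len(P))];k=np.linalg.lstsq(A,P[:,2],rcond=None)[0];r=P[:,2]-A@k;P=P[abs(r)<max(1,2*r.std())]
    print("n",len(P),"plane z= %.3f x + %.3f y + %.1f"%tuple(k),"res",r.std(),"xmax",np.percentile(P[:,0],99.5),"y",np.percentile(P[:,1],[.5,99.5]))
    return s,i,T,k
E
python3 -c "
from h import *
cover()"
```

```text
time_s: 7.15
ee_pos: [496.0, -327.5, 115.1]
ee_rot: [[-0.939, -0.343, 0.001], [-0.343, 0.939, -0.001], [-0.0, -0.001, -1.0]]
ft_force: [0.1, 0.5, -1.6]
width: 35.2
finger_force: 22.4
n 12204 plane z= 0.004 x + 0.001 y + -18.6 res 0.5133740782130511 xmax 56.95593883517034 y [-29.65072844  29.72024838]
```

```bash
python3 -m crank '{"grip":[-0.5,-0.5,-0.5,-0.5,-0.5,-0.5,-0.5,-0.5],"travel":[[-0.05,0.1,-0.15],[-0.213,0.836,-0.283],[-0.213,0.836,-0.283],[-0.213,0.836,-0.283],[-0.213,0.836,-0.283],[-0.213,0.836,-0.283],[-0.213,0.836,-0.283],[-0.213,0.836,-0.283]],"yaw":[0,0.133,0.133,0.133,0.133,0.133,0.133,0.133]}'
python3 -m crank '{"grip":[-0.5],"travel":[[0,0,0]],"yaw":[0]}'
python3 - <<'E'
from h import *
s,i,T,k=cover()
import pickle;pickle.dump((s,i),open("w4.pkl","wb"))
R=np.array(s["ee_rot"]);p=np.array(s["ee_pos"]);W=T@R.T+p
save(i,"w4")
np.save("W4.npy",W)
E
```

```text
time_s: 8.0
ee_pos: [469.3, -69.5, 198.9]
ee_rot: [[-0.99, -0.143, -0.002], [-0.143, 0.99, -0.0], [0.002, -0.0, -1.0]]
ft_force: [0.1, -1.8, -0.9]
width: 35.0
finger_force: 22.6
time_s: 8.1
ee_pos: [469.4, -71.3, 198.8]
ee_rot: [[-0.99, -0.139, -0.002], [-0.139, 0.99, -0.001], [0.002, -0.0, -1.0]]
ft_force: [-0.2, -0.0, 0.4]
width: 34.7
finger_force: 22.6
n 12218 plane z= 0.003 x + 0.001 y + -18.6 res 0.4978802694019825 xmax 57.17166363328234 y [-29.64459924  29.65776579]
```

View pics/w4.png

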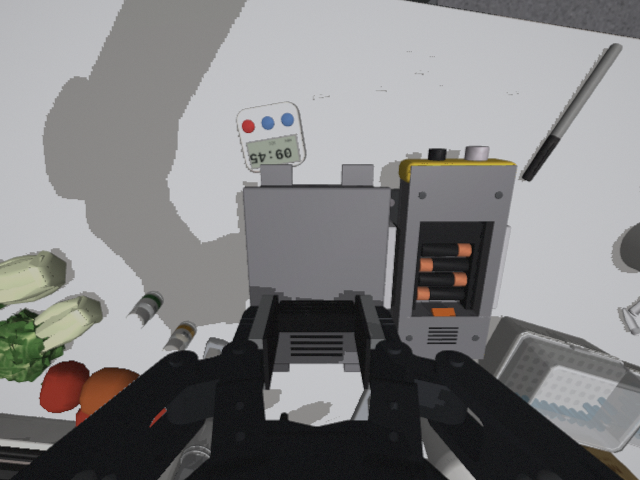

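Run:
```python
from h import *
import pickle
s,i=pickle.load(open("w4.pkl","rb"));R=np.array(s["ee_rot"]);p=np.array(s["ee_pos"]);W=world(i,(R,p))
z=W[...,2]
print("ztop",[W[v-3:v+4,u-3:u+4].reshape(-1,3).mean(0).round(1).tolist() for u,v in((460,200),(425,200),(500,200),(410,270),(500,250),(420,340),(470,340))])
ztop=np.median(np.r_[z[190:210,440:480].ravel(),z[250:280,405:412].ravel()]);print(ztop)
H=np.array(i["hand_eye"]);K=i["K"]
def pl(u,v,zz):
    d=R@(H[:3,:3]@np.array([(u-K[0,2])/K[0,0],(v-K[1,2])/K[1,1],1]));o=R@H[:3,3]+p
    return o+d*(zz-o[2])/d[2]
q=np.zeros((480,640),np.uint8);q[212:330,410:506]=(z[212:330,410:506]<ztop-3)
n,L,st,_=cv2.connectedComponentsWithStats(q);print(st)
k=1+np.argmax(st[1:,4]);v,u=np.nonzero(L==k)
# edges per side, subpixel via medians
g=i["color"].astype(float).mean(2)
def ln(pts):
    pts=np.array(pts)[:,:2].astype(np.float32);a=cv2.fitLine(pts,cv2.DIST_HUBER,0,.01,.01).ravel();return a
Lf=[];Rt=[];To=[];Bo=[]
for r in range(235,300,3):
    c=u[v==r];Lf.append(pl(c.min()-.5,r,ztop));Rt.append(pl(c.max()+.5,r,ztop))
for c in range(425,490,3):
    r=v[u==c];To.append(pl(c,r.min()-.5,ztop));Bo.append(pl(c,r.max()+.5,ztop))
for n,P in(("L",Lf),("R",Rt),("T",To),("B",Bo)):
    a=ln(P);print(n,a.round(3),"ang",np.degrees(np.arctan2(a[1],a[0])).round(2))
rect=[pl(a,b,ztop)[:2].round(1).tolist() for a,b in((419,221),(495,221),(418,317),(489,317))];print(rect)
yaw=np.radians(8.1)
for n,P in(("L",Lf),("R",Rt),("T",To),("B",Bo)):
    P=np.array(P)[:,:2];X=P@[np.cos(yaw),np.sin(yaw)];Y=P@[-np.sin(yaw),np.cos(yaw)];print(n,"along x",np.median(X).round(1),X.std().round(1),"y",np.median(Y).round(1),Y.std().round(1))
# holder base: points z<30 near
```

```text
ztop [[432.4, 54.5, 58.8], [nan, nan, nan], [427.4, 90.0, 58.8], [nan, nan, nan], [nan, nan, nan], [580.2, 53.0, 58.9], [nan, nan, nan]]
nan
[[     0      0    640    480 307200]]Traceback (most recent call last):
  File "<stdin>", line 13, in <module>
    return _wrapfunc(a, 'argmax', axis=axis, out=out, **kwds)
    return bound(*args, **kwds)
ValueError: attempt to get argmax of an empty sequence
```

Run:
```python
from h import *
import pickle
s,i=pickle.load(open("w4.pkl","rb"));R=np.array(s["ee_rot"]);p=np.array(s["ee_pos"]);W=world(i,(R,p))
z=W[...,2];ztop=58.8
H=np.array(i["hand_eye"]);K=i["K"]
def pl(u,v,zz):
    d=R@(H[:3,:3]@np.array([(u-K[0,2])/K[0,0],(v-K[1,2])/K[1,1],1]));o=R@H[:3,3]+p
    return o+d*(zz-o[2])/d[2]
yaw=np.radians(8.1);ex=np.array([np.cos(yaw),np.sin(yaw)]);ey=np.array([-ex[1],ex[0]])
# resample top plane into holder-like grid (0.5 mm) and use grey image edges
gx,gy=np.arange(380,640,.5),np.arange(-60,60,.5)  # along ex, ey offsets
X,Y=np.meshgrid(gx,gy,indexing="ij")
wx=X*ex[0]+Y*ey[0];wy=X*ex[1]+Y*ey[1]
C=(np.stack([wx,wy,np.full_like(wx,ztop)],-1)-p)@R
C=(C-H[:3,3])@H[:3,:3]
U=(C[...,0]/C[...,2]*K[0,0]+K[0,2]).astype(np.float32);V=(C[...,1]/C[...,2]*K[1,1]+K[1,2]).astype(np.float32)
g=cv2.remap(i["color"],U,V,cv2.INTER_LINEAR)
cv2.imwrite("pics/rect.png",cv2.resize(g[:,:,::-1],None,fx=2.3,fy=1.1))
cv2.imwrite("pics/rect4.png",cv2.resize(np.ascontiguousarray(g[:,:,::-1].transpose(1,0,2)),None,fx=1.5,fy=2.4))
```

View pics/rect4.png

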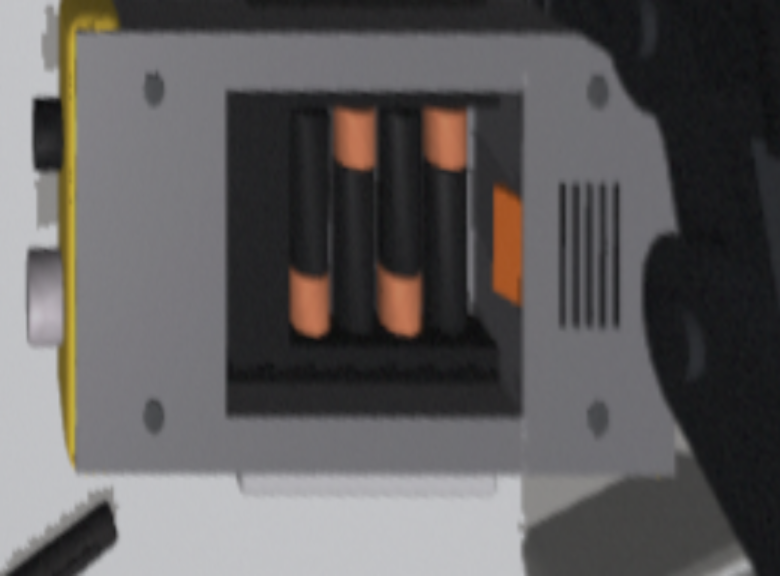

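Run:
```python
from h import *
import pickle
a,b=pickle.load(open("i0.pkl","rb"))
yaw=np.radians(8.1);ex=np.array([np.cos(yaw),np.sin(yaw)]);ey=np.array([-ex[1],ex[0]])
for nm,W in(("top",world(a)),("scene",world(b))):
    X=W[...,:2]@ex;Y=W[...,:2]@ey;z=W[...,2]
    print(nm)
    for e in range(440,590,20):
        print(e,[(int(np.nanmax(z[m])) if (m:=(abs(X-e)<10)&(abs(Y-y)<3)&(z<90)).any() else None) for y in range(-45,-125,-6)])
```

```text
top
440 [64, 63, 66, 15, 14, 3, 4, 5, 4, 7, 3, 4, 6, 5]
460 [66, 66, 65, 49, 46, 7, 6, 6, 8, 6, 5, 5, 5, 2]
480 [67, 66, 48, 48, 50, 10, 7, 6, 4, 5, 4, 8, 5, 5]
500 [63, 68, 54, 48, 49, 36, 41, 42, 41, 3, 8, 7, 7, 7]
520 [66, 64, 47, 51, 51, 29, 40, 39, 40, 4, 5, 5, 4, 5]
540 [66, 65, 55, 49, 44, 5, 4, 4, 4, 5, 5, 5, 6, 7]
560 [66, 64, 62, 46, 42, 6, 5, 7, 3, 4, 7, 6, 9, 6]
580 [65, 65, 56, 13, 14, 3, 6, 3, 5, 5, 7, 4, 6, 7]
scene
440 [62, 61, 62, 15, 12, 11, 3, 3, 3, 3, 1, 3, 6, 3]
460 [61, 62, 62, 46, 47, 12, 2, 3, 4, 3, 3, 3, 3, 2]
480 [62, 63, 64, 47, 47, 8, 4, 2, 5, 4, 5, 3, 3, 2]
500 [61, 64, 62, 47, 47, 31, 22, 39, 38, 3, 4, 5, 4, 4]
520 [62, 63, 64, 49, 48, 31, 36, 39, 39, 3, 4, 3, 4, 2]
540 [62, 64, 64, 46, 47, 10, 3, 4, 3, 4, 5, 5, 6, 4]
560 [63, 62, 60, 46, 44, 13, 4, 2, 3, 3, 3, 3, 3, 3]
580 [64, 63, 61, 15, 13, 10, 4, 3, 3, 4, 3, 2, 4, 3]
```

```bash
python3 -m crank '{"grip":[-0.5,-0.5,-0.5,-0.5,-0.5,-0.5,-0.5,-0.5],"travel":[[-0.118,0.183,0],[-0.118,0.183,0],[-0.118,0.183,0],[-0.118,0.183,0],[-0.118,0.183,0],[-0.118,0.183,0],[-0.118,0.183,0],[-0.118,0.183,0]],"yaw":[-0.7,-0.7,-0.7,-0.7,-0.7,-0.7,-0.7,-0.7]}'
python3 -m crank '{"grip":[-0.5,-0.5,-0.5,-0.5,-0.5,-0.5],"travel":[[0,0,0.1],[0,0,0.2],[0,0,0.3],[0,0,0.35],[0,0,0.4],[0,0,0.4]],"yaw":[-0.3,-0.3,-0.3,-0.3,-0.3,-0.3]}'
python3 -c "
from h import *
print(manip.sense()['joint_positions']);cover()"
```

```text
time_s: 8.95
ee_pos: [497.2, -12.3, 198.9]
ee_rot: [[-0.323, -0.946, -0.001], [-0.946, 0.323, 0.0], [0.0, 0.001, -1.0]]
ft_force: [-0.2, -0.3, -0.8]
width: 35.0
finger_force: 22.6
time_s: 9.55
ee_pos: [495.9, -12.3, 77.5]
ee_rot: [[0.138, -0.99, -0.005], [-0.99, -0.138, -0.001], [0.0, 0.005, -1.0]]
ft_force: [-0.5, -0.5, -0.7]
width: 35.1
finger_force: 22.6
[ 19.25423537  47.36352706 -38.78904059 116.92768831  52.90928729
  35.30574654 131.29960728]
n 11929 plane z= 0.002 x + -0.001 y + -18.5 res 0.505038129174291 xmax 56.10489534179751 y [-29.75530183  29.70717297]
```

```bash
python3 -m crank '{"grip":[-0.5,-0.5,-0.5],"travel":[[0,0,0.04],[0,0,0.07],[0,0,0.07]],"yaw":[0,0,0]}'
python3 -m crank '{"grip":[-0.5,-0.5],"travel":[[0,0,0.007],[0,0,0.007]],"yaw":[0,0]}'
python3 -m crank '{"grip":[-0.5,-0.5],"travel":[[0,0,0.007],[0,0,0.007]],"yaw":[0,0]}'
```

```text
time_s: 9.9
ee_pos: [497.0, -11.0, 58.3]
ee_rot: [[0.14, -0.99, -0.001], [-0.99, -0.14, -0.001], [0.0, 0.001, -1.0]]
ft_force: [-1.0, 0.1, -0.7]
width: 35.3
finger_force: 22.6
time_s: 10.1
ee_pos: [497.6, -10.4, 57.0]
ee_rot: [[0.141, -0.99, 0.001], [-0.99, -0.141, 0.0], [0.0, -0.001, -1.0]]
ft_force: [1.7, -0.4, -1.5]
width: 35.0
finger_force: 22.6
time_s: 10.3
ee_pos: [497.4, -10.4, 54.6]
ee_rot: [[0.141, -0.99, 0.0], [-0.99, -0.141, 0.0], [0.0, -0.0, -1.0]]
ft_force: [-0.1, -0.5, -0.7]
width: 34.7
finger_force: 22.6
```

```bash
for k in 1; do python3 -m crank '{"grip":[-0.5,-0.5],"travel":[[0,0,0.007],[0,0,0.007]],"yaw":[0,0]}'; python3 -m crank '{"grip":[-0.5,-0.5],"travel":[[0,0,0.007],[0,0,0.007]],"yaw":[0,0]}'; done | grep -E "pos|ft|width"; python3 -c "
from h import *
cover()"
```

```text
ee_pos: [497.7, -10.9, 52.7]
ft_force: [-0.2, -2.5, 4.2]
width: 35.1
ee_pos: [497.8, -11.8, 50.7]
ft_force: [0.4, -3.0, 5.5]
width: 35.1
n 11474 plane z= 0.112 x + -0.001 y + -18.6 res 0.5140726125608225 xmax 54.72481359465523 y [-29.68009091  29.70912952]
```

```bash
python3 -m crank '{"grip":[-0.5,-0.5,-0.5],"travel":[[0,0,0.005],[0,0,0.01],[0,0,0.014]],"yaw":[0,0,0]}' | grep -E "pos|ft|width"; python3 -c "
from h import *
cover()"
```

```text
ee_pos: [498.0, -13.1, 46.7]
ft_force: [0.8, -6.1, 7.4]
width: 35.4
n 10966 plane z= 0.236 x + -0.001 y + -19.0 res 0.5367953553100465 xmax 53.17042888438282 y [-29.71010284  29.67221951]
```

```bash
python3 -m crank '{"grip":[-0.5,-0.5],"travel":[[0.002,0,0.003],[0.003,0,0.006]],"yaw":[0,0]}' | grep -E "pos|ft|width"; python3 -m crank '{"grip":[-0.5,-0.5,-0.5,-0.5],"travel":[[0,0,-0.03],[0,0,-0.1],[0,0,-0.2],[0,0,-0.2]],"yaw":[0,0,0,0]}' | grep -E "pos|ft|width"; python3 -c "
from h import *
s,i,T,k=cover()
"
```

```text
ee_pos: [498.1, -13.8, 44.8]
ft_force: [0.1, -5.6, 6.4]
width: 35.3
ee_pos: [499.4, -9.6, 107.5]
ft_force: [0.7, 1.1, -1.4]
width: 35.0
n 11035 plane z= 0.240 x + -0.002 y + -19.2 res 0.5364669250845503 xmax 53.229719621640875 y [-29.67146043  29.70207223]
```

```bash
python3 -m crank '{"grip":[-0.5,-0.5,-0.5,-0.5,-0.5,-0.5],"travel":[[0,0,0.1],[0,0,0.18],[0.001,0,0.195],[0.002,0,0.203],[0.003,0,0.208],[0.003,0,0.208]],"yaw":[0,0,0,0,0,0]}' | grep -E "pos|ft|width"; python3 -m crank '{"grip":[-0.5,-0.5,-0.5,-0.5],"travel":[[0,0,-0.03],[0,0,-0.1],[0,0,-0.2],[0,0,-0.2]],"yaw":[0,0,0,0]}' | grep -E "pos|ft|width"; python3 -c "
from h import *
s,i,T,k=cover()
"
```

```text
ee_pos: [496.5, -12.7, 42.4]
ft_force: [-2.7, -2.6, 4.2]
width: 35.3
ee_pos: [500.4, -10.6, 105.7]
ft_force: [0.4, -0.5, -0.2]
width: 35.0
n 9960 plane z= 0.366 x + -0.001 y + -19.0 res 0.5457669309562703 xmax 49.904851497115686 y [-29.67746291  29.68918608]
```

```bash
python3 -m crank '{"grip":[-0.5,-0.5,-0.5,-0.5,-0.5,-0.5,-0.5,-0.5],"travel":[[-0.245,-0.078,-0.05],[-0.245,-0.078,-0.05],[-0.245,-0.078,-0.05],[-0.245,-0.078,-0.05],[-0.245,-0.078,-0.05],[-0.245,-0.078,-0.05],[-0.245,-0.078,-0.05],[-0.245,-0.078,-0.05]],"yaw":[0.7,0.7,0.7,0.7,0.7,0.7,0.7,0.7]}' | grep -E "pos|ft|width"
python3 -m crank '{"grip":[-0.5,-0.5,-0.5,-0.5,-0.5,-0.5],"travel":[[0,0,0],[0,0,0],[0,0,0],[0,0,0],[0,0,0],[0,0,0]],"yaw":[0.3,0.3,0.3,0.3,0.3,0.3]}' | grep -E "pos|ft|width|rot"
cat >> h.py <<'E'
def lip(ztop=58.5):
    s,i,T,k=cover();R=np.array(s["ee_rot"]);p=np.array(s["ee_pos"])
    th=np.arctan(k[0]);c,n=np.cos(th),np.sin(th)
    x,y,z=np.moveaxis(T,-1,0);q=(abs(z-k[0]*x-k[1]*y-k[2])<1.2)&(abs(y)<28)&(x>0)&(x<60)
    xf=np.percentile(x[q],99.8);f=np.array([xf,k[0]*xf+k[2]])
    L=f+9*np.array([c,n])+10*np.array([-n,c])
    w=R@np.array([L[0],0,L[1]])+p
    yaw=np.radians(8.1);ex=np.array([np.cos(yaw),np.sin(yaw)]);ey=np.array([-ex[1],ex[0]])
    print("theta %.3f"%th,"yaw %.2f"%np.degrees(np.arctan2(-R[1,0],-R[0,0])),"lip tool",L.round(1),"lip ex %.1f ey %.1f z %.1f"%(w[:2]@ex,w[:2]@ey,w[2]),"rel wall %.1f floor %.1f"%(w[:2]@ex-455.7,w[2]-ztop+14),"ft",np.round(s["ft_force"],1),"tcp ex %.1f ey %.1f z %.1f"%(p[:2]@ex,p[:2]@ey,p[2]))
E
python3 -c "
from h import *
lip()"
```

```text
ee_pos: [510.1, 64.2, 116.6]
ft_force: [-0.2, -0.3, -1.0]
width: 34.8
ee_pos: [510.3, 64.0, 116.8]
ee_rot: [[-0.99, -0.144, -0.0], [-0.144, 0.99, 0.0], [0.0, 0.0, -1.0]]
ft_force: [-0.4, -0.1, 0.1]
width: 35.1
n 10283 plane z= 0.366 x + -0.000 y + -19.5 res 0.5488705256792786 xmax 51.00377052122239 y [-29.77673317  29.61385931]
theta 0.351 yaw 8.25 lip tool [56.1 11.7] lip ex 458.1 ey -8.6 z 105.1 rel wall 2.4 floor 60.6 ft [-0.4 -0.1  0.1] tcp ex 514.2 ey -8.5 z 116.8
```

Run:
```python
from h import *
s=manip.sense();i=get_image("wrist");R=np.array(s["ee_rot"]);p=np.array(s["ee_pos"]);W=world(i,(R,p))
yaw=np.radians(8.1);ex=np.array([np.cos(yaw),np.sin(yaw)]);ey=np.array([-ex[1],ex[0]])
X=W[...,:2]@ex;Y=W[...,:2]@ey;z=W[...,2]
q=(abs(z-58.5)<3)&(X>395)&(X<460)&(abs(Y+8)<60)
print(q.sum(),np.median(z[q]),"X",X[q].min(),X[q].max())
for a in range(400,460,6):
    m=q&(abs(X-a)<3)
    if m.sum()>20:print(a,m.sum(),Y[m].min().round(1),Y[m].max().round(1),((Y[m].min()+Y[m].max())/2).round(1),np.median(z[m]).round(1))
```

```text
13753 58.853013437671414 X 402.90848574088324 459.9886267861414
406 1553 -54.7 39.9 -7.4 58.5
412 1737 -55.2 40.3 -7.4 58.8
418 1687 -54.7 40.6 -7.0 58.9
424 1528 -53.2 38.8 -7.2 58.9
430 1629 -53.5 38.8 -7.3 59.0
436 1500 -53.2 38.8 -7.2 58.9
442 1474 -53.3 38.8 -7.2 58.9
448 1446 -53.3 39.1 -7.1 58.9
454 1006 -53.1 38.9 -7.1 58.9
```

Run:
```python
from h import *
s=manip.sense();i=get_image("wrist");R=np.array(s["ee_rot"]);p=np.array(s["ee_pos"]);W=world(i,(R,p))
yaw=np.radians(8.1);ex=np.array([np.cos(yaw),np.sin(yaw)]);ey=np.array([-ex[1],ex[0]])
X=W[...,:2]@ex;Y=W[...,:2]@ey;z=W[...,2]
for b in range(-52,40,6):
    m=(abs(Y-b)<2)&(abs(z-58.8)<2)&(X<500)&(X>430); m2=(abs(Y-b)<2)&(z<52)&(z>20)&(X>445)&(X<500)
    print(b,X[m].max().round(1) if m.any() else None, m2.sum(),(X[m2].min().round(1),np.median(z[m2]).round(1)) if m2.any() else None)
```

```text
-52 499.5 0 None
-46 473.3 0 None
-40 473.2 89 (np.float64(456.4), np.float64(45.2))
-34 454.7 82 (np.float64(456.6), np.float64(45.0))
-28 454.7 84 (np.float64(456.6), np.float64(45.0))
-22 454.6 146 (np.float64(456.5), np.float64(44.9))
-16 454.7 179 (np.float64(456.5), np.float64(44.9))
-10 454.7 156 (np.float64(456.5), np.float64(44.9))
-4 454.6 179 (np.float64(456.6), np.float64(44.9))
2 454.6 179 (np.float64(456.5), np.float64(45.0))
8 454.6 116 (np.float64(456.5), np.float64(45.0))
14 454.6 84 (np.float64(456.5), np.float64(44.9))
20 454.6 81 (np.float64(456.6), np.float64(44.9))
26 473.9 105 (np.float64(455.9), np.float64(45.3))
32 473.6 0 None
38 499.7 0 None
```

```bash
sed -i 's/455.7/455.2/;s/ztop=58.5/ztop=58.9/' h.py; python3 -m crank '{"grip":[-0.5,-0.5,-0.5,-0.5,-0.5,-0.5],"travel":[[-0.014,0.004,0.05],[-0.014,0.004,0.1],[-0.014,0.004,0.14],[-0.014,0.004,0.17],[-0.014,0.004,0.18],[-0.014,0.004,0.18]],"yaw":[0.002,0.002,0.002,0.002,0.002,0.002]}' | grep -E "pos|ft|width"
python3 -c "
from h import *
lip()"
```

```text
ee_pos: [514.1, 65.7, 62.4]
ft_force: [-0.5, 0.3, -1.2]
width: 34.9
n 10552 plane z= 0.366 x + 0.000 y + -19.5 res 0.596387837008034 xmax 51.04273590037632 y [-29.69820216  29.60400425]
theta 0.351 yaw 7.93 lip tool [56.3 11.7] lip ex 462.0 ey -7.2 z 50.7 rel wall 6.8 floor 5.8 ft [-0.5  0.3 -1.2] tcp ex 518.3 ey -7.4 z 62.4
```

```bash
python3 -m crank '{"grip":[-0.5,-0.5,-0.5],"travel":[[0,0,0.008],[0,0,0.014],[0,0,0.014]],"yaw":[0,0,0]}' | grep -E "pos|ft|width"
python3 -m crank '{"grip":[-0.5,-0.5],"travel":[[0,0,0.005],[0,0,0.005]],"yaw":[0,0]}'| grep -E "pos|ft|width"
python3 -c "
from h import *
lip()"
```

```text
ee_pos: [514.5, 65.7, 58.8]
ft_force: [-0.5, 0.3, -0.9]
width: 35.0
ee_pos: [514.4, 65.7, 57.2]
ft_force: [1.0, 0.0, -0.1]
width: 35.3
n 10917 plane z= 0.365 x + -0.000 y + -19.5 res 0.6699550466814257 xmax 51.10222947852089 y [-29.73837298  29.60028376]
theta 0.350 yaw 7.91 lip tool [56.3 11.8] lip ex 462.2 ey -7.3 z 45.5 rel wall 7.0 floor 0.6 ft [ 1.   0.  -0.1] tcp ex 518.5 ey -7.5 z 57.2
```

```bash
python3 -m crank '{"grip":[-0.5,-0.5],"travel":[[0,0,0.004],[0,0,0.008]],"yaw":[0,0]}'| grep -E "pos|ft|width"
python3 -m crank '{"grip":[-0.5,-0.5],"travel":[[0,0,0.004],[0,0,0.008]],"yaw":[0,0]}'| grep -E "pos|ft|width"
python3 -c "
from h import *
lip()"
```

```text
ee_pos: [515.0, 65.8, 55.0]
ft_force: [2.2, 0.5, 1.4]
width: 35.1
ee_pos: [515.8, 66.1, 52.9]
ft_force: [2.2, -0.4, 4.1]
width: 35.0
n 11160 plane z= 0.297 x + 0.000 y + -19.8 res 0.5841788092525176 xmax 52.9364528214161 y [-29.74523137  29.69408185]
theta 0.288 yaw 7.91 lip tool [58.8  8.1] lip ex 461.2 ey -7.1 z 44.6 rel wall 6.0 floor -0.3 ft [ 2.2 -0.4  4.1] tcp ex 520.0 ey -7.3 z 52.9
```

```bash
python3 -m crank '{"grip":[-0.5,-0.5,-0.5,-0.5],"travel":[[0,0,-0.003],[0.01,0,-0.003],[0.02,0,-0.003],[0.027,0,-0.003]],"yaw":[0,0,0,0]}'| grep -E "pos|ft|width"
python3 -m crank '{"grip":[-0.5,-0.5],"travel":[[0.005,0,0],[0.005,0,0]],"yaw":[0,0]}'| grep -E "pos|ft|width"
python3 -c "
from h import *
lip()"
```

```text
ee_pos: [505.7, 64.5, 53.4]
ft_force: [2.0, 1.3, 1.5]
width: 34.9
ee_pos: [504.3, 64.3, 53.3]
ft_force: [2.0, 0.9, 1.3]
width: 35.2
n 11320 plane z= 0.297 x + 0.001 y + -19.5 res 0.658034724349759 xmax 52.82229226019453 y [-29.71859992  29.69560009]
theta 0.289 yaw 7.92 lip tool [59.4  8.6] lip ex 448.9 ey -7.3 z 44.8 rel wall -6.3 floor -0.1 ft [2.  0.9 1.3] tcp ex 508.3 ey -7.4 z 53.3
```

```bash
python3 -m crank '{"grip":[-0.5,-0.5],"travel":[[0.004,0,0],[0.004,0,0]],"yaw":[0,0]}'| grep -E "pos|ft|width"
python3 -c "
from h import *
lip()"
```

```text
ee_pos: [503.9, 64.3, 53.4]
ft_force: [1.9, -0.4, 2.9]
width: 35.0
n 11368 plane z= 0.296 x + 0.001 y + -19.4 res 0.6606820451417643 xmax 53.511125173223384 y [-29.75292375  29.70346586]
theta 0.288 yaw 7.92 lip tool [59.8  8.7] lip ex 448.2 ey -7.2 z 44.7 rel wall -7.0 floor -0.2 ft [ 1.9 -0.4  2.9] tcp ex 508.0 ey -7.4 z 53.4
```

```bash
python3 -m crank '{"grip":[-0.5,-0.5,-0.5,-0.5],"travel":[[-0.002,0,0.005],[-0.004,0,0.01],[-0.007,0,0.015],[-0.007,0,0.015]],"yaw":[0,0,0,0]}'| grep -E "pos|ft|width"
python3 -c "
from h import *
lip()"
```

```text
ee_pos: [505.9, 64.6, 48.6]
ft_force: [2.7, 0.5, 3.5]
width: 35.1
n 11577 plane z= 0.223 x + 0.000 y + -20.0 res 0.5637552544646133 xmax 54.20052898250774 y [-29.6706939   29.64138628]
theta 0.220 yaw 7.91 lip tool [60.9  3.9] lip ex 449.0 ey -7.2 z 44.8 rel wall -6.2 floor -0.1 ft [2.7 0.5 3.5] tcp ex 510.0 ey -7.4 z 48.6
```

```bash
python3 -m crank '{"grip":[-0.5,-0.5,-0.5,-0.5],"travel":[[0,0,0.004],[-0.001,0,0.008],[-0.001,0,0.012],[-0.001,0,0.014]],"yaw":[0,0,0,0]}'| grep -E "pos|ft|width"
python3 -c "
from h import *
lip()"
```

```text
ee_pos: [506.8, 64.9, 44.7]
ft_force: [4.3, 1.1, 3.3]
width: 34.9
n 11733 plane z= 0.158 x + 0.001 y + -20.2 res 0.5363442920185763 xmax 55.20712543065358 y [-29.71852257  29.71111704]
theta 0.156 yaw 7.92 lip tool [62.6 -0.2] lip ex 448.3 ey -7.0 z 44.8 rel wall -6.9 floor -0.1 ft [4.3 1.1 3.3] tcp ex 510.9 ey -7.2 z 44.7
```

```bash
python3 -m crank '{"grip":[-0.5,-0.5,0.2,0.2,0.2,0.2],"travel":[[0,0,0.004],[0,0,0.004],[0,0,0.004],[0,0,0.004],[0,0,0.004],[0,0,0.004]],"yaw":[0,0,0,0,0,0]}'| grep -E "pos|ft|width"
python3 -m crank '{"grip":[0.2,0.2,-1,-1,-1,-1],"travel":[[0,0,-0.06],[0,0,-0.12],[0,0,-0.12],[0,0,-0.12],[0,0,-0.12],[0,0,-0.12]],"yaw":[0,0,0,0,0,0]}'| grep -E "pos|ft|width"
python3 -c "
from h import *
s,i,T,k=cover();save(i,'w5',crop=(170,100,470,400),s=1.9)
R=np.array(s['ee_rot']);p=np.array(s['ee_pos']);print((R@[0,0,k[2]]+p), np.arctan(k[0]))"
```

```text
ee_pos: [504.9, 64.2, 43.1]
ft_force: [-0.6, 0.9, -0.4]
width: 51.7
ee_pos: [505.4, 64.4, 78.7]
ft_force: [-0.7, 0.5, 0.4]
width: -0.1
n 7808 plane z= 0.132 x + 0.000 y + 15.3 res 0.5469131007867087 xmax 53.69255101575792 y [-29.70048643  29.7135342 ]
[505.39871748  64.40872683  63.42355087] 0.13099975666713773
```

View pics/w5.png

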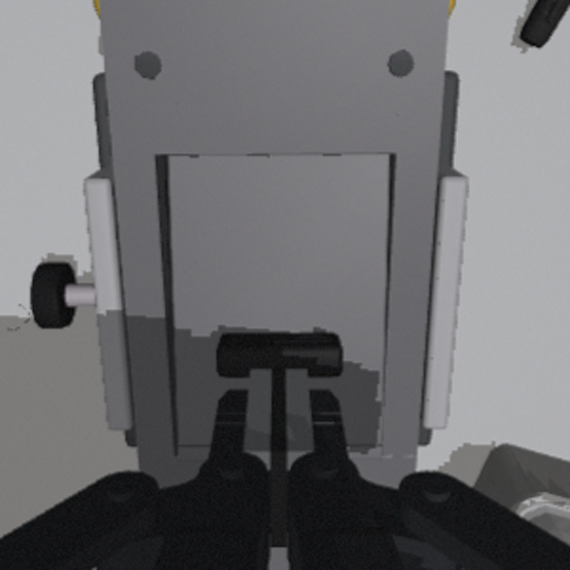

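```bash
python3 -m crank '{"grip":[-1,-1,-1,-1,-1,-1],"travel":[[-0.04,0.001,0],[-0.082,0.001,0],[-0.082,0.001,0.04],[-0.082,0.001,0.08],[-0.082,0.001,0.105],[-0.082,0.001,0.105]],"yaw":[0,0,0,0,0,0]}'| grep -E "pos|ft|width"
python3 -m crank '{"grip":[-1,-1,-1],"travel":[[0,0,0.005],[0,0,0.01],[0,0,0.013]],"yaw":[0,0,0]}'| grep -E "pos|ft|width"
```

```text
ee_pos: [528.3, 67.8, 46.2]
ft_force: [-0.6, -1.2, -1.1]
width: -0.1
ee_pos: [530.5, 68.3, 44.4]
ft_force: [-0.1, 0.1, 2.8]
width: -0.4
```

```bash
python3 -m crank '{"grip":[-1,-1],"travel":[[0,0,0.004],[0,0,0.007]],"yaw":[0,0]}'| grep -E "pos|ft"
python3 -m crank '{"grip":[-1,-1],"travel":[[0,0,0.004],[0,0,0.007]],"yaw":[0,0]}'| grep -E "pos|ft"
python3 -m crank '{"grip":[-1,-1],"travel":[[0,0,0.003],[0,0,0.003]],"yaw":[0,0]}'| grep -E "pos|ft"
```

```text
ee_pos: [530.8, 68.3, 42.4]
ft_force: [-0.7, 0.2, 4.4]
ee_pos: [530.7, 68.3, 40.0]
ft_force: [0.7, -0.1, -1.1]
ee_pos: [530.5, 68.2, 38.7]
ft_force: [0.5, -0.5, 0.8]
```

```bash
python3 -m crank '{"grip":[-1,-1],"travel":[[0,0,0.003],[0,0,0.006]],"yaw":[0,0]}'| grep -E "pos|ft"
python3 -m crank '{"grip":[-1,-1],"travel":[[0,0,0.003],[0,0,0.005]],"yaw":[0,0]}'| grep -E "pos|ft"
```

```text
ee_pos: [530.1, 68.1, 36.9]
ft_force: [0.2, 0.4, 0.8]
ee_pos: [530.2, 68.2, 36.0]
ft_force: [-2.1, -0.4, 11.7]
```

```bash
python3 -m crank '{"grip":[-1,-1,-1,-1,-1],"travel":[[0,0,-0.05],[0,0,-0.15],[0,0,-0.25],[0,0,-0.25],[0,0,-0.25]],"yaw":[0,0,0,0,0]}'| grep -E "pos|ft"
python3 - <<'E'
from h import *
s=manip.sense();i=get_image("wrist");R=np.array(s["ee_rot"]);p=np.array(s["ee_pos"]);W=world(i,(R,p))
yaw=np.radians(8.1);ex=np.array([np.cos(yaw),np.sin(yaw)]);ey=np.array([-ex[1],ex[0]])
X=W[...,:2]@ex;Y=W[...,:2]@ey;z=W[...,2]
for a in range(440,580,5):
    m=(abs(X-a)<2.5)&(abs(abs(Y+7.2)-24)<5)
    if m.sum()>5:print(a,m.sum(),np.median(z[m]).round(1))
save(i,"w6",crop=(170,60,470,360),s=1.9)
E
```

```text
ee_pos: [530.6, 68.1, 111.0]
ft_force: [-0.7, -0.1, -0.3]
440 321 59.0
445 307 59.0
450 304 59.0
455 280 58.9
460 300 58.9
465 280 58.9
470 281 58.9
475 258 58.9
480 258 58.9
485 260 58.8
490 256 58.9
495 249 58.9
500 237 59.0
505 230 58.9
510 224 58.9
515 270 59.0
520 1039 185.7
525 3661 195.5
530 1058 189.5
535 823 190.2
540 944 190.7
545 504 191.8
550 94 58.9
555 286 57.8
560 191 58.9
565 178 59.0
570 182 58.9
575 145 58.9
```

View pics/w6.png

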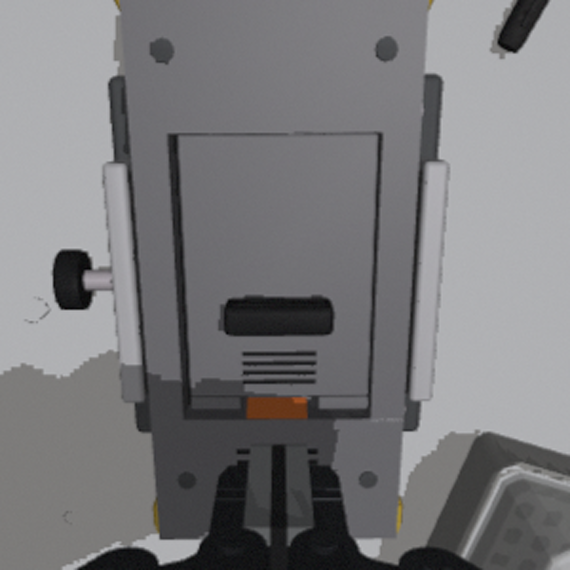

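The cover lies flush: its face is at 58.9 mm all along, level with the meter's back. The orange catch, at crop pixel (277, 407), is out over the rear ledge, and the robot is clear.

```bash
python3 -c "
from workcell import manip
print(manip.close_job())"
```

```text
the job is handed in; nothing more can be done
None
```

The battery cover is hooked into the slot, pressed flush and held by the orange catch, no contact in the force readings I took exceeded about 12 N, and the job is handed in (the hand-in gave no verdict).

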